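# Lock the stirrer head on the bayonet vessel

## Task

Take the dust cover off the metal vessel by its knob and lay it flat, knob up, in the shallow tray; then pick up the stirrer head at its balance point, carry it level, set its lugs into the vessel's slots, push it down against the spring, turn it a quarter turn clockwise (seen from above) and let it rise into its lock. The head fits either way round: choose the way in which its long arm swings clear of the tall bottle. Knock over or shove nothing else, never tip the head, and leave it locked, upright and let go.

Things in the scene. Friction and masses are not known exactly. Their poses are not given: they have to be found in the camera images.
- vessel: Small stirring vessel of bare aluminium, fixed to the bench: upright can of 45 mm outer radius and 80 mm height on a grey foot of 55 mm radius, 12 mm high. Origin at the centre of its underside, z up, entry slots at its +x and -x sides, hidden locking notches at its +y and -y sides. The chamber below its mouth ring is 40 mm in radius.
- vessel_mouth (a point): Centre of the vessel's open mouth, level with the rim, 80 mm above the vessel's origin. The mouth is a thick ring of 28 mm inner radius, z = 65 to 80 mm; a lug below the ring can turn clockwise only, seen from above: a stop under the ring, just past each notch, ends the turn 0.15 rad after the quarter turn; turned anticlockwise a lug meets a stop before it reaches a notch.
- vessel_slot (a point): Middle of the +x entry slot at the rim, 34 mm from the axis. Each of the two slots (+x, -x) is a 20 mm wide gap cut right down through the ring, seen from above.
- vessel_notch (a point): Roof of the +y locking notch, under the ring, 34 mm from the axis and 70 mm above the vessel's origin. Each of the two notches (+y, -y) is 20 mm wide and 5 mm deep, open downwards; a lug rises into it.
- spring_plate (a joint): Flat steel plate of 21 mm radius inside the vessel, on a spring; the value is how far it is pressed down (m), 0 at rest with its top at 65 mm above the vessel's origin. It takes 7 N to start it and 350 N/m more; it can travel 24 mm. It carries the head's own weight (0.34 to 0.5 kg).
- cover: Loose grey plastic dust cover that lies on the vessel's mouth at the start, 80 g: disc of 47 mm radius (z = 6 to 10 mm) over a 24 mm radius boss (z = 0 to 6), with an upright round knob of 22 mm diameter on top (z = 10 to 44 mm) to take it by. Origin at the centre of the boss's underside, z up. On the vessel its origin is 74 mm above the vessel's.
- head: Loose stirrer head, 0.34 to 0.5 kg, standing upright on its plug. Origin at the centre of the plug's underside, z up, x along the bar to its long end. Steel plug of 24 mm radius, z = 0 to 34 mm, lower edge bevelled; lid disc of 46 mm radius, z = 34 to 42 mm; bar on top. Height of its origin over the vessel's: on the unpressed plate 65 mm, disc on rim 46, free to turn 49 or less, locked 55.
- head_grip (a point): Balance point of the head, on the plug's axis 60 mm above its origin, inside the bar: take the bar here across its width. The bar is 14 mm wide, z = 42 to 70 mm, from x = -30 to x = +130 mm.
- head_lug (a point): Outer end of the +x lug. Two lugs stick out of the plug along +x and -x, in line with the bar, to 36 mm from the axis; 10 mm wide, z = 9 to 15 mm above the head's origin. Locked, they lie along the vessel's +y and -y, either way round.
- head_tail (a point): Far end of the bar's long side, 130 mm from the plug's axis, 56 mm above the head's origin; its last 35 mm are a black grip.
- head_motor (a point): Top centre of the heavy motor, an upright grey cylinder of 20 mm radius, z = 42 to 96 mm, at x = -50 mm on the head's short side.
- tray: Shallow steel tray fixed to the bench, 200 mm (x) by 140 mm (y) and 20 mm high, walls and floor 3 mm; origin at the centre of its underside. A small jar stands in its -x end.
- tall_bottle: Bystander: amber bottle, 28 mm radius, 140 mm high, beside the vessel, 113 to 128 mm from its axis. It stands in the quarter between the vessel's +x and -y, or in the opposite quarter, and is tall enough for the long end of the turning head to hit it; the motor end clears it. Origin: centre of underside.
- low_jar: Bystander: clear jar, 30 mm radius, 55 mm high, in the opposite quarter beside the vessel; the head passes over it. Origin: centre of underside.
- tray_jar: Bystander: small glass jar, 17 mm radius, 45 mm high, standing in the tray about 75 mm towards its -x end. Origin: centre of underside.
- vial: Bystander: small amber jar, 14 mm radius, 38 mm high, beside the head's arm. Origin: centre of underside.
- beaker: Bystander: glass beaker, 36 mm radius, 95 mm high. Origin: centre of underside.
- screw_lid: Bystander: plain screw lid, 40 mm radius, 12 mm thick, with a small knob to 34 mm. Origin: centre of underside.
- sample_bottle: Bystander: small amber bottle, 22 mm radius, 85 mm high. Origin: centre of underside.
There are look-alikes about, which are no part of the job. Leave any purple look-alike of the cover alone. What is shaped like the tray but brown is not meant.

How it is judged:
On the way, in this order (a step that is already met when the one before it is completed fails the run):
1. the dust cover lies flat in the tray, let go (x of cover in the frame of tray between -0.075 and 0.075 m and y of cover in the frame of tray between -0.045 and 0.045 m and z of cover in the frame of tray below 0.012 m and not (angle between cover's own z axis and vertical above 0.15 rad) and contact force between cover and the fingers below 0.1 N), for 0.2 s.
2. the head is pushed into the vessel against the spring (value of joint spring_plate above 0.013 m and horizontal distance between head and vessel below 0.01 m), for 0.1 s.
At the end, for the whole second after the job is handed in: The head is locked in the vessel: origin 52.5 to 58 mm above the vessel's and within 7 mm of its axis, bar within 0.2 rad of the line of the notches, upright within 0.08 rad, at rest, spring plate still pressed over 7 mm. The cover lies flat (within 0.15 rad) and knob up inside the tray, let go (all of step 1 and z of head in the frame of vessel between 0.0525 and 0.058 m and horizontal distance between head and vessel below 0.007 m and angle between the x axis of head and the y axis of vessel, either way round below 0.2 rad and angle between head's own z axis and vertical below 0.08 rad and linear speed of head below 0.02 m/s and angular speed of head below 0.1 rad/s and value of joint spring_plate above 0.007 m); the robot touches nothing.
It fails at once if a bystander is shoved over 30 mm or tipped over 0.4 rad (distance of any of tall_bottle, low_jar, tray_jar, vial, beaker, screw_lid, sample_bottle from where it was at the start of the episode above 0.03 m or angle between any of tall_bottle, low_jar, tray_jar, vial, beaker, screw_lid, sample_bottle's own z axis and vertical above 0.4 rad).
It fails at once if the head is tipped over 0.35 rad (angle between head's own z axis and vertical above 0.35 rad).
It also fails if it takes over 72 s, if anything falls off the work surface, if the arm or the gripper's body presses on something with over 40 N, if the wrist force passes 120 N, or if a joint passes its speed limit or range.

## Robot

A 6-joint arm with a two-finger parallel gripper is mounted at the origin on the work surface. World frame = base frame: x ahead of the robot, y to its left, z up, the work surface at z = 0. Lengths are in m, angles in rad, forces in N, time in s.
With the tool pointing down it reaches from about 0.375 to 0.9 m from the base axis. Payload 3.1 kg.
Tool frame: the origin (TCP) lies at the very end of the fingers, on their centre line; the grasp point (between the pads) lies 19 mm behind it; z points along the fingers, y is the direction in which the jaws open and shut (so a half turn about z gives the same grasp; the last joint's range is limited). The gripper opens to 85 mm and grips with 20 to 120 N. Pads are 22 mm wide; open, the fingers measure 114 mm over their backs; the gripper's body (76 mm by 85 mm) begins 54 mm behind the grasp point. The pads swing forward as they close: fully open they stand 13 mm farther back than shut.
Start: joints at [-1.355, 0.527, 1.433, -0, 1.181, -0.178], TCP at [0.24, -0.577, 0.203] pointing down, gripper open.
Joint ranges: [-3.08, 3.08], [-0.75, 2.2], [0.22, 2.44], [-1.43, 4.57], [0, 2.65], [-2.85, 2.85]. Speed limits (rad/s): [2.79, 2.79, 3.14, 3.14, 3.14, 3.14].

## Interface

Orientations are given as a unit quaternion [x, y, z, w].
In Python, from station import manip gives the robot as it stands. The module is installed in compiled form; this text tells all that it offers.
- The arm moves only by the tool send_rows, never from a script. Its argument "commands" is a list of rows, each an object with "delta_pos": the shift along the world's x, y, z in cm, a list of three; "yaw": the turn about the world's z in rad. A call has 1 to 10 rows; each row shifts and turns the pose as measured when the row begins; what a row does not reach is not made up. A row lasts 1/8 s, in which the tool goes at most 62.5 mm and 10.7 degrees, less where a joint would pass 70% of its speed; a pose out of reach is approached as far as the arm can. A call is refused whole if a number of a shift passes 6.25 or a number of a turn 0.188, either way. A call with a gripper value outside its range is refused whole. "grip" is the closure, from -1 (fully open) to 1 (shut), set as the call begins (left out, the last holds). The fingers move at their own pace and stop on an object; "force" is the grip in N (left out, the last holds). Time passes only in rows, so rows that do not move let the fingers close. It gives the time, the measured TCP pose, the force and the opening at its end, in the units of the state.
- manip.sense(): the state, without advancing time (a new reading comes with each control period).
- manip.snapshot(name): name is "scene" or "top" or "wrist"; returns the picture (400x640x3 uint8, blue, green, red); there is no depth.
- manip.get_calibration(name): a dict with "fx", "fy", "cx", "cy" (pixels), "world_to_cam" (4x4, takes a point from world to camera coordinates); the wrist camera has in their place "mount" (4x4, takes a point from camera to tool coordinates, whose origin is the TCP and whose axes are the flange's). Camera axes: x right, y down, z forward; pixel columns grow to the right and rows downward; lengths in m; the calibration is good to about 2 mm. A picture is of the moment at which its call begins: read the wrist's pose just before it. get_calibration takes no time and is no camera call.
- manip.sign_off(): hands the job in, once; it reports no verdict.
The state is a dict: "t": time; "q": joint angles; "qd": joint speeds; "tau": joint torques, N m; "tcp_pos": TCP position; "tool_rot": TCP orientation; "force": force on the tool from outside, world axes, zero at the start; "ft_torque": the same for the moment, N m; "finger_gap": opening from 0.0 (shut) to 1.0 (fully open).
Only numpy, scipy, OpenCV 4.12 (cv2) and the standard library are available. Lean on these libraries where they do the work, as an engineer would, in place of code of your own. Each camera call takes 0.05 s, during which the arm holds its last target. There are 200 camera calls.

## Working session

There is one attempt and no reset: what is moved stays moved. The work goes in short steps, Python scripts to look and compute and a tool call to move; the robot and the scene stay as the last step left them, time stands still between calls to the robot, and variables do not carry over. Pictures are saved under pics/ and viewed, about 8 in all and at most 12, crops included, and the job is handed in when it is done.

Besides the shell and the picture viewer there is one more tool, called after ">>>" as a command line: name --argument value ..., lists and objects as JSON in quotes. send_rows: Moves the arm, as the interface text tells. Its arguments: {"type":"object","properties":{"commands":{"type":"array","items":{"type":"object","properties":{"delta_pos":{"type":"array","items":{"type":"number"}},"yaw":{"type":"number"}}}},"grip":{"type":"number"},"force":{"type":"number"}},"required":["commands"]}

```bash
mkdir -p pics; cat > h.py <<'E'
import numpy as np, cv2
from station import manip
def snap(n,f):
    im=manip.snapshot(n); cv2.imwrite('pics/'+f,im); return im
def ray(n,u,v,st=None):
    c=manip.get_calibration(n)
    d=np.array([(u-c['cx'])/c['fx'],(v-c['cy'])/c['fy'],1.])
    if n=='wrist':
        from scipy.spatial.transform import Rotation as R
        T=np.eye(4);T[:3,:3]=R.from_quat(st['tool_rot']).as_matrix();T[:3,3]=st['tcp_pos'];M=T@np.array(c['mount'])
    else: M=np.linalg.inv(np.array(c['world_to_cam']))
    return M[:3,3],M[:3,:3]@d
def onz(n,u,v,z,st=None):
    o,d=ray(n,u,v,st); return o+d*(z-o[2])/d[2]
E
python3 - <<'E'
from h import *
print(manip.sense())
a=snap('scene','s0.png');b=snap('top','t0.png')
for n in('scene','top','wrist'):print(n,manip.get_calibration(n))
E
```

```text
{'t': 0.0, 'q': array([-1.35452174e+00,  5.28465145e-01,  1.43389774e+00,  1.23458258e-05,
        1.18143294e+00, -1.78453367e-01]), 'qd': array([ 9.78703264e-05,  1.15606707e-03,  6.40880716e-04,  4.43799867e-04,
       -3.39129386e-04, -8.29097905e-04]), 'tau': array([-1.67033568e-04, -4.42352021e+01, -1.78026581e+01, -2.15723244e-04,
        8.46408686e-03, -4.26760963e-06]), 'tcp_pos': array([ 0.2402349 , -0.57613663,  0.20223579]), 'tool_rot': array([ 9.80586735e-01,  1.96082741e-01, -1.51231099e-05, -1.10149488e-03]), 'force': array([ 0.53249877, -0.11422096,  0.08084329]), 'ft_torque': array([-0.00198275,  0.03582119, -0.01999002]), 'finger_gap': 1.0015308156256697}
scene {'fx': 395.6080288764228, 'fy': 395.6080288764228, 'cx': 321.97864293923675, 'cy': 200.4289261346601, 'world_to_cam': array([[ 0.83428646,  0.55108428, -0.01649946, -0.4275992 ],
       [ 0.31167533, -0.4961084 , -0.81039184, -0.10759272],
       [-0.45477973,  0.67095646, -0.58565589,  1.28779848],
       [ 0.        ,  0.        ,  0.        ,  1.        ]])}
top {'fx': 476.1394819113391, 'fy': 476.1394819113391, 'cx': 322.40630741206394, 'cy': 192.58528565726624, 'world_to_cam': array([[ 0.01287875, -0.99964043,  0.02351928, -0.06850239],
       [-0.99908393, -0.01382443, -0.04049916,  0.52303287],
       [ 0.04080973, -0.02297615, -0.99890273,  1.5504276 ],
       [ 0.        ,  0.        ,  0.        ,  1.        ]])}
wrist {'fx': 295.45926246699173, 'fy': 295.45926246699173, 'cx': 322.788550836492, 'cy': 194.09024413799912, 'mount': array([[ 7.89513891e-04, -9.61196631e-01, -2.75863033e-01,
         6.98141883e-02],
       [ 9.99999533e-01,  9.12779164e-04, -3.18443303e-04,
        -1.08498877e-03],
       [ 5.57888659e-04, -2.75862653e-01,  9.61196903e-01,
        -1.70505795e-01],
       [ 0.00000000e+00,  0.00000000e+00,  0.00000000e+00,
         1.00000000e+00]])}
```

View pics/t0.png

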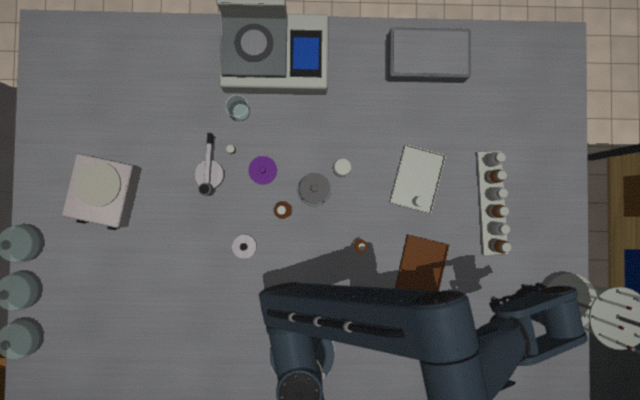

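View pics/s0.png

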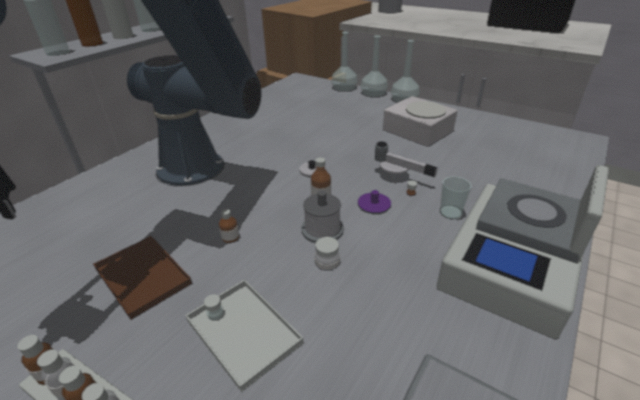

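Top view: vessel with cover at (314,189), head lid (209,174) with motor (205,188) and tail (210,135), tray around (417,179) with its jar at (418,201), tall bottle (283,210), low jar (342,167). The scene view agrees.

```bash
python3 - <<'E'
from h import *
im=cv2.imread('pics/t0.png')
for n,(u,v,z) in dict(knob=(314,188,.118),cover=(314.5,189.5,.084),bottle=(283,210,.14),lowjar=(342,167,.055),motor=(205,188,.096),tail=(210,135,.056),lid=(209,174,.04),vial=(230,149,.038),beaker=(237,108,.095),sample=(361,245,.085),trayjar=(418,201,.045),screw=(244,246,.02)).items(): print(n,onz('top',u,v,z).round(3))
# tray outline
hsv=cv2.cvtColor(im,cv2.COLOR_BGR2HSV);print(hsv[170,417],hsv[120,360],im[170,417],im[120,360])
m=((im.min(2)>150)).astype(np.uint8); m[:, :380]=0; m[:,460:]=0; m[:130]=0;m[230:]=0
c=max(cv2.findContours(m,0,2)[0],key=cv2.contourArea);r=cv2.minAreaRect(c);print(r)
for p in cv2.boxPoints(r):print(p,onz('top',*p,.02).round(3))
print('c',onz('top',*r[0],.02))
crop=im[90:260,180:460];cv2.imwrite('pics/c0.png',cv2.resize(crop[:, :190],None,fx=4,fy=3.5,interpolation=cv2.INTER_CUBIC))
E
```

```text
knob [ 0.533 -0.033  0.118]
cover [ 0.53  -0.035  0.084]
bottle [0.465 0.059 0.14 ]
lowjar [ 0.605 -0.122  0.055]
motor [0.53  0.303 0.096]
tail [0.701 0.3   0.056]
lid [0.577 0.304 0.04 ]
vial [0.659 0.239 0.038]
beaker [0.78  0.21  0.095]
sample [ 0.359 -0.182  0.085]
trayjar [ 0.5   -0.369  0.045]
screw [0.347 0.19  0.02 ]
[ 34  13 162] [150   5 113] [154 162 161] [113 111 113]
((416.7746887207031, 178.97616577148438), (37.76210021972656, 56.18379211425781), 15.018359184265137)
[391.25916 201.2159 ] [ 0.498 -0.287  0.02 ]
[405.818   146.95119] [ 0.678 -0.334  0.02 ]
[442.29022 156.73643] [ 0.647 -0.454  0.02 ]
[427.73138 211.00114] [ 0.468 -0.407  0.02 ]
c [ 0.57252314 -0.37043661  0.02      ]
```

>>> send_rows --commands '[{"delta_pos":[2.8,5.2,0.5],"yaw":0.18},{"delta_pos":[2.8,5.2,0.5],"yaw":0.18},{"delta_pos":[2.8,5.2,0.5],"yaw":0.18},{"delta_pos":[2.8,5.2,0.5],"yaw":0.18},{"delta_pos":[2.8,5.2,0.5],"yaw":0.18},{"delta_pos":[2.8,5.2,0.5],"yaw":0.18},{"delta_pos":[2.8,5.2,0.5],"yaw":0.18},{"delta_pos":[2.8,5.2,0.5],"yaw":0.18},{"delta_pos":[2.8,5.2,0.5],"yaw":0.18},{"delta_pos":[2.8,5.2,0.5],"yaw":0.18}]' --grip -0.3 --force 40

```text
t: 1.35
tcp_pos: [0.5231, -0.0428, 0.2499]
tool_rot: [0.434, 0.901, -0.001, -0.002]
force: [-0.1, -0.0, -0.0]
finger_gap: 0.649
```

```bash
python3 - <<'E'
from h import *
s=manip.sense();print(s['t'],s['tcp_pos'],s['tool_rot'],s['q'],s['finger_gap'])
snap('wrist','w1.png');snap('top','t1.png')
E
```

```text
1.35 [ 0.52306933 -0.04276525  0.24987486] [ 0.43365274  0.90107728 -0.00097959 -0.002016  ] [-2.93857259e-01  3.38540342e-01  1.62132142e+00 -1.41828059e-03
  1.18601695e+00 -9.67030829e-01] 0.6488132924528974
```

View pics/w1.png

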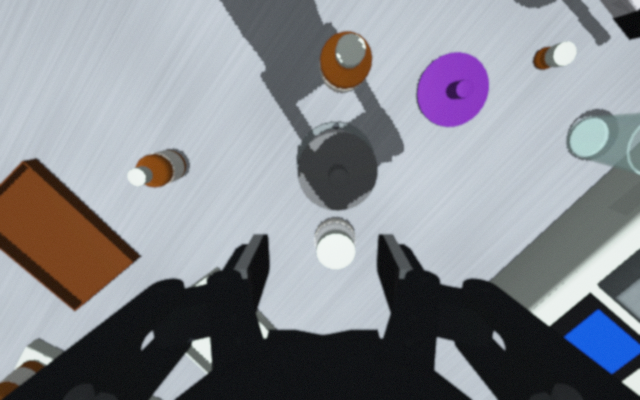

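Wrist view: cover disc centred near (337,168), knob (338,173); low jar below it at (335,250), tall bottle at (346,55).

```bash
python3 - <<'E'
from h import *
st=dict(tcp_pos=np.array([0.52306933,-0.04276525,0.24987486]),tool_rot=[0.43365274,0.90107728,-0.00097959,-0.002016])
im=cv2.imread('pics/w1.png')
g=cv2.cvtColor(im,cv2.COLOR_BGR2GRAY)
m=(g<75).astype(np.uint8)*255; m[:115]=0;m[215:]=0;m[:,:290]=0;m[:,390:]=0
c=max(cv2.findContours(m,0,2)[0],key=cv2.contourArea);print(cv2.fitEllipse(c),cv2.minEnclosingCircle(c))
for u,v,z in((337,168,.084),(338,172,.118),(338,172,.084)):print(onz('wrist',u,v,z,st).round(4))
for u,v in((297,168),(377,168),(337,208)):print(onz('wrist',u,v,.084,st).round(4))
cv2.imwrite('pics/w1c.png',cv2.resize(im[110:290,220:460],None,fx=3.3,fy=3.3,interpolation=cv2.INTER_CUBIC))
E
```

```text
((339.08050537109375, 166.46340942382812), (74.84208679199219, 76.80181884765625), 66.4181900024414) ((338.2783508300781, 166.1266326904297), 42.501312255859375)
[ 0.5314 -0.0276  0.084 ]
[ 0.5297 -0.0261  0.118 ]
[ 0.5353 -0.0305  0.084 ]
[ 0.4953 -0.0564  0.084 ]
[0.5674 0.0013 0.084 ]
[ 0.5622 -0.0651  0.084 ]
```

View pics/w1c.png

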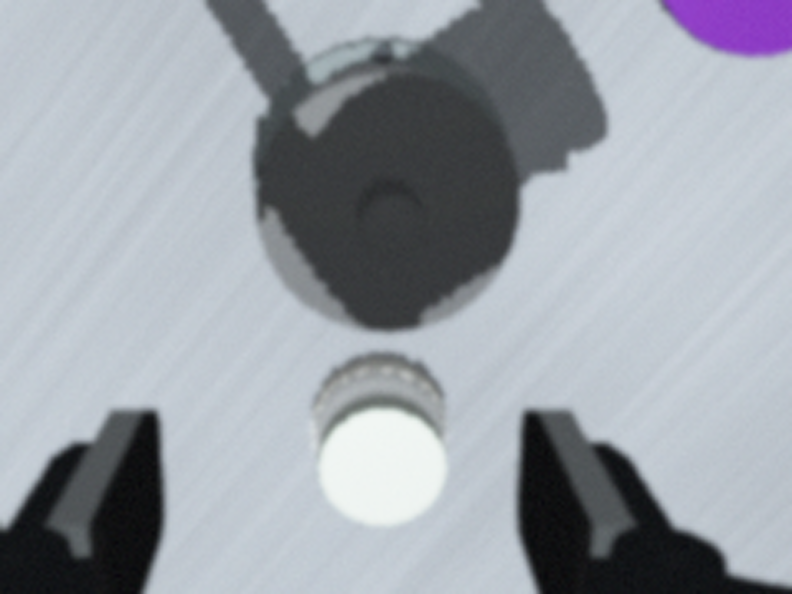

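>>> send_rows --commands '[{"delta_pos":[1.0,1.25,-2.0],"yaw":0},{"delta_pos":[0,0,-5],"yaw":0},{"delta_pos":[0,0,-4],"yaw":0},{"delta_pos":[0,0,0],"yaw":0}]'

```text
t: 1.95
tcp_pos: [0.5343, -0.027, 0.1377]
tool_rot: [0.433, 0.902, -0.0, -0.001]
force: [-0.4, 0.3, 0.2]
finger_gap: 0.65
```

```bash
python3 - <<'E'
from h import *
s=manip.sense();print(s['t'],s['tcp_pos'],s['tool_rot'])
im=snap('wrist','w2.png')
E
```

```text
1.95 [ 0.53429219 -0.02699158  0.13770031] [ 4.32610583e-01  9.01580605e-01 -2.74187090e-04 -6.48800384e-04]
```

View pics/w2.png

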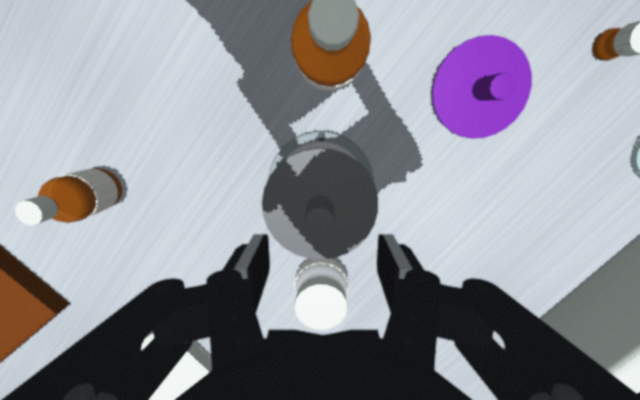

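Disc now centred at (320,199), knob top about (320,212), fingers symmetric about x≈322.

```bash
python3 - <<'E'
from h import *
s=manip.sense()
for u,v,z in((320,199,.084),(320,212,.118)):print(onz('wrist',u,v,z,s).round(4))
E
```

```text
[ 0.533  -0.0269  0.084 ]
[ 0.5326 -0.0259  0.118 ]
```

>>> send_rows --commands '[{"delta_pos":[-0.1,0,-2.5],"yaw":0},{"delta_pos":[0,0,-2.2],"yaw":0},{"delta_pos":[0,0,0],"yaw":0}]'

```text
t: 2.38
tcp_pos: [0.5394, -0.0302, 0.0972]
tool_rot: [0.434, 0.901, 0.001, 0.007]
force: [-0.4, 0.3, -0.3]
finger_gap: 0.648
```

>>> send_rows --commands '[{"delta_pos":[0,0,0],"yaw":0},{"delta_pos":[0,0,0],"yaw":0},{"delta_pos":[0,0,0],"yaw":0},{"delta_pos":[0,0,0],"yaw":0}]' --grip 1 --force 40

```text
t: 2.88
tcp_pos: [0.5427, -0.0314, 0.1022]
tool_rot: [0.434, 0.901, 0.002, 0.011]
force: [-0.3, 0.5, -0.4]
finger_gap: 0.002
```

```bash
python3 - <<'E'
from h import *
s=manip.sense();print(s)
a=snap('wrist','w3.png');b=snap('scene','s3.png')
cv2.imwrite('pics/m3.png',np.hstack([cv2.resize(a[100:400,150:490],None,fx=1.2,fy=1.2),cv2.resize(b[130:280,230:430],None,fx=2,fy=2.4)]))
E
```

```text
{'t': 2.875, 'q': array([-2.63033385e-01,  5.55382483e-01,  1.74863477e+00, -9.82386279e-04,
        8.14395480e-01, -9.35005608e-01]), 'qd': array([ 0.00102463, -0.00709941, -0.00225812,  0.00132693,  0.00172127,
       -0.0028833 ]), 'tau': array([-2.02184828e-02, -3.97841012e+01, -1.21283028e+01, -3.15547659e-03,
       -8.54135561e-02, -5.42319128e-06]), 'tcp_pos': array([ 0.5427355 , -0.03143018,  0.10217976]), 'tool_rot': array([0.43410693, 0.90078673, 0.00179271, 0.01145591]), 'force': array([-0.27045116,  0.49427073, -0.39945569]), 'ft_torque': array([ 0.00838604, -0.03881077,  0.04585629]), 'finger_gap': 0.0016326649651856456}
```

View pics/m3.png

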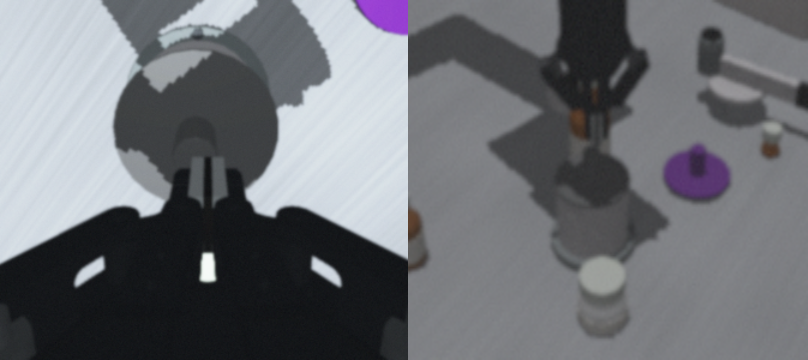

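The fingers closed beside the knob: the tool drifted about 10 mm and tilted slightly during the descent. I'll go up, open, and check the behaviour.

>>> send_rows --commands '[{"delta_pos":[0,0,3.5],"yaw":0},{"delta_pos":[0,0,0],"yaw":0}]'

```text
t: 3.22
tcp_pos: [0.5423, -0.0312, 0.1371]
tool_rot: [0.434, 0.901, 0.002, 0.011]
force: [0.9, -1.4, -0.6]
finger_gap: -0.002
```

>>> send_rows --commands '[{"delta_pos":[0,0,0],"yaw":0}]' --grip -0.3

```text
t: 3.35
tcp_pos: [0.5416, -0.031, 0.1366]
tool_rot: [0.434, 0.901, 0.001, 0.01]
force: [-0.2, 0.7, -0.4]
finger_gap: 0.205
```

>>> send_rows --commands '[{"delta_pos":[-1.0,0.4,0],"yaw":0}]'

```text
t: 3.48
tcp_pos: [0.5315, -0.0271, 0.136]
tool_rot: [0.434, 0.901, 0.001, 0.01]
force: [-0.3, -0.3, 0.3]
finger_gap: 0.42
```

>>> send_rows --commands '[{"delta_pos":[0,0,0],"yaw":0}]'

```text
t: 3.6
tcp_pos: [0.5293, -0.0263, 0.1351]
tool_rot: [0.434, 0.901, 0.001, 0.008]
force: [-0.4, 0.3, -0.2]
finger_gap: 0.637
```

>>> send_rows --commands '[{"delta_pos":[0.3,0,-1.5],"yaw":0}]'

```text
t: 3.72
tcp_pos: [0.533, -0.0264, 0.1201]
tool_rot: [0.434, 0.901, 0.001, 0.009]
force: [0.6, 0.6, -0.8]
finger_gap: 0.65
```

>>> send_rows --commands '[{"delta_pos":[0,0,-1.5],"yaw":0}]'

```text
t: 3.85
tcp_pos: [0.5331, -0.0264, 0.1038]
tool_rot: [0.434, 0.901, 0.001, 0.009]
force: [0.3, 0.1, -0.5]
finger_gap: 0.646
```

>>> send_rows --commands '[{"delta_pos":[0,0,-1.0],"yaw":0}]'

```text
t: 3.98
tcp_pos: [0.5327, -0.0263, 0.0922]
tool_rot: [0.434, 0.901, 0.001, 0.008]
force: [0.5, -0.1, 0.3]
finger_gap: 0.65
```

>>> send_rows --commands '[{"delta_pos":[0,0,0],"yaw":0}]' --grip 1

```text
t: 4.1
tcp_pos: [0.5319, -0.0261, 0.0907]
tool_rot: [0.434, 0.901, 0.001, 0.007]
force: [-0.2, -0.3, 0.5]
finger_gap: 0.451
```

>>> send_rows --commands '[{"delta_pos":[0,0,0],"yaw":0}]'

```text
t: 4.22
tcp_pos: [0.532, -0.0262, 0.0905]
tool_rot: [0.434, 0.901, 0.001, 0.007]
force: [-0.2, -0.6, -0.4]
finger_gap: 0.233
```

>>> send_rows --commands '[{"delta_pos":[0,0,0],"yaw":0}]'

```text
t: 4.35
tcp_pos: [0.5323, -0.0263, 0.0908]
tool_rot: [0.434, 0.901, 0.001, 0.007]
force: [0.3, 0.3, 0.8]
finger_gap: 0.015
```

```bash
python3 - <<'E'
from h import *
s=manip.sense();print(s['tcp_pos'],s['finger_gap'])
a=snap('wrist','w4.png');b=snap('top','t4.png');c=snap('scene','s4.png')
cv2.imwrite('pics/m4.png',np.hstack([cv2.resize(a[100:300,200:440],(420,350)),cv2.resize(c[150:250,270:370],(370,350),interpolation=cv2.INTER_CUBIC)]))
E
```

```text
[ 0.53233469 -0.02626737  0.09081651] 0.014507740452937668
```

View pics/m4.png

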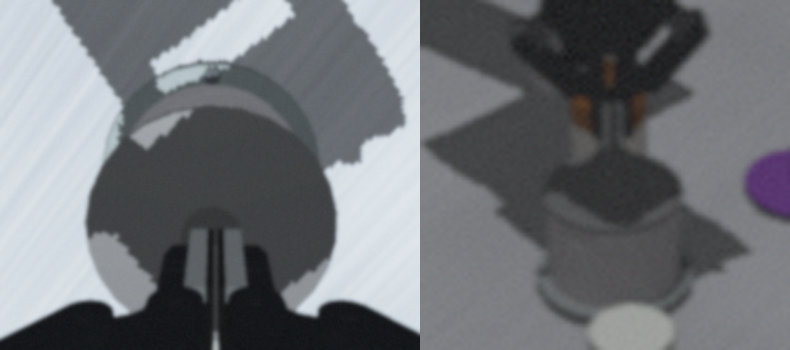

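```bash
python3 - <<'E'
from h import *
def proj(n,p):
    c=manip.get_calibration(n);q=(np.array(c['world_to_cam'])@[*p,1])[:3];return (c['fx']*q[0]/q[2]+c['cx'],c['fy']*q[1]/q[2]+c['cy'])
for p in((.532,-.026,.091),(.532,-.027,.118),(.532,-.027,.084),(.532,-.027,.012),(.548,-.04,.118)):print(p,np.round(proj('scene',p),1),np.round(proj('top',p),1))
a=cv2.imread('pics/s0.png')[170:245,285:360];b=cv2.imread('pics/s4.png')[170:245,285:360]
cv2.imwrite('pics/m5.png',cv2.convertScaleAbs(np.hstack([cv2.resize(x,(390,390),interpolation=cv2.INTER_CUBIC) for x in(a,b)]),alpha=2))
E
```

```text
(0.532, -0.026, 0.091) [322.1 199.4] [311.6 188.8]
(0.532, -0.027, 0.118) [321.7 190.5] [312.  188.4]
(0.532, -0.027, 0.084) [322.  201.9] [312.  188.9]
(0.532, -0.027, 0.012) [322.4 224.4] [311.9 190. ]
(0.548, -0.04, 0.118) [324.3 195.2] [316.3 183.2]
```

View pics/m5.png

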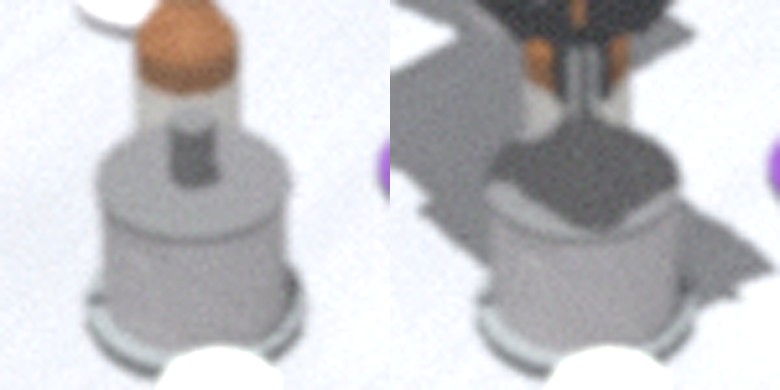

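```bash
python3 - <<'E'
from h import *
s=manip.sense()
def tri(r1,r2):
    (o1,d1),(o2,d2)=r1,r2; A=np.stack([d1,-d2],1);t=np.linalg.lstsq(A,o2-o1,rcond=None)[0]
    p,q=o1+d1*t[0],o2+d2*t[1];return ((p+q)/2).round(4),np.linalg.norm(p-q).round(4)
print('tip',tri(ray('scene',322,192.3),ray('wrist',323,231,s)))
print('knobtop t/s',tri(ray('scene',322,192.5),ray('top',314,188)))
# disc centre from s0 ellipse: cols 97..292, top ~125?, bottom ~ 232 of crop
print('disc s/t',tri(ray('scene',285+194/5.2,170+182/5.2),ray('top',314.5,189.5)))
im=cv2.imread('pics/w4.png')
cv2.imwrite('pics/m6.png',cv2.convertScaleAbs(cv2.resize(im[190:290,270:380],(770,600)[:2],interpolation=cv2.INTER_CUBIC),alpha=2.2))
E
```

```text
tip (array([ 0.5289, -0.0215,  0.1084]), np.float64(0.0))
knobtop t/s (array([ 0.5345, -0.0323,  0.1161]), np.float64(0.0029))
disc s/t (array([ 0.5331, -0.0332,  0.0784]), np.float64(0.0064))
```

View pics/m6.png

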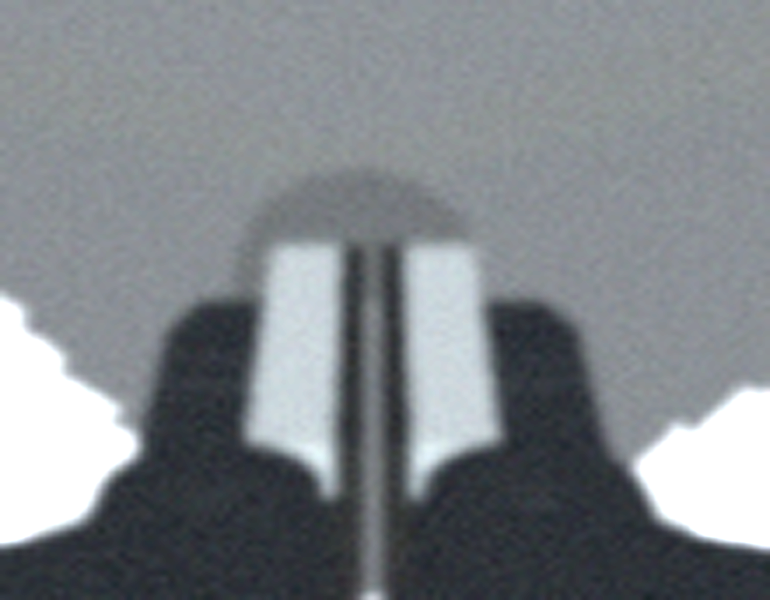

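The pictures agree that the fingertips are still above the knob: both views put the tip near z ≈ 0.12, about 3 cm higher than the reported TCP. I'll open and go down in small steps while watching the force.

>>> send_rows --commands '[{"delta_pos":[0,0,1.0],"yaw":0},{"delta_pos":[0.1,-0.1,0],"yaw":0},{"delta_pos":[0,0,0],"yaw":0}]' --grip -0.3

```text
t: 4.88
tcp_pos: [0.534, -0.0275, 0.1026]
tool_rot: [0.434, 0.901, 0.001, 0.008]
force: [0.0, 0.1, -0.2]
finger_gap: 0.64
```

>>> send_rows --commands '[{"delta_pos":[0,0,-1.0],"yaw":0}]'

```text
t: 5.0
tcp_pos: [0.5348, -0.0277, 0.093]
tool_rot: [0.434, 0.901, 0.001, 0.009]
force: [-0.1, 0.1, 0.1]
finger_gap: 0.651
```

>>> send_rows --commands '[{"delta_pos":[0,0,-0.8],"yaw":0}]'

```text
t: 5.12
tcp_pos: [0.5343, -0.0276, 0.0841]
tool_rot: [0.434, 0.901, 0.001, 0.009]
force: [0.1, -1.0, -0.4]
finger_gap: 0.65
```

>>> send_rows --commands '[{"delta_pos":[0,0,-0.7],"yaw":0}]'

```text
t: 5.25
tcp_pos: [0.534, -0.0275, 0.0761]
tool_rot: [0.434, 0.901, 0.001, 0.008]
force: [-0.7, -0.3, 0.3]
finger_gap: 0.648
```

>>> send_rows --commands '[{"delta_pos":[0,0,-0.7],"yaw":0}]'

```text
t: 5.38
tcp_pos: [0.5337, -0.0274, 0.0682]
tool_rot: [0.434, 0.901, 0.001, 0.008]
force: [-0.4, 0.3, -0.6]
finger_gap: 0.648
```

>>> send_rows --commands '[{"delta_pos":[0,0,-0.3],"yaw":0}]'

```text
t: 5.5
tcp_pos: [0.5332, -0.0273, 0.0643]
tool_rot: [0.434, 0.901, 0.001, 0.007]
force: [-0.3, 0.1, 0.7]
finger_gap: 0.648
```

>>> send_rows --commands '[{"delta_pos":[0,0,0],"yaw":0},{"delta_pos":[0,0,0],"yaw":0}]' --grip 1

```text
t: 5.75
tcp_pos: [0.5332, -0.0273, 0.0641]
tool_rot: [0.434, 0.901, 0.001, 0.007]
force: [-2.1, 0.3, 3.6]
finger_gap: 0.244
```

>>> send_rows --commands '[{"delta_pos":[0,0,0],"yaw":0}]'

```text
t: 5.88
tcp_pos: [0.5333, -0.0273, 0.0644]
tool_rot: [0.434, 0.901, 0.001, 0.007]
force: [1.1, 0.2, -0.8]
finger_gap: 0.244
```

>>> send_rows --commands '[{"delta_pos":[0,0,1.5],"yaw":0},{"delta_pos":[0,0,3.5],"yaw":0},{"delta_pos":[0,0,5],"yaw":0},{"delta_pos":[1,-5.5,0],"yaw":0},{"delta_pos":[1,-6,0],"yaw":0},{"delta_pos":[1,-6,0],"yaw":0},{"delta_pos":[1.5,-6,0],"yaw":0},{"delta_pos":[1.5,-6,0],"yaw":0},{"delta_pos":[0.5,-4,0],"yaw":0},{"delta_pos":[0,0,0],"yaw":0}]'

```text
t: 7.12
tcp_pos: [0.5991, -0.3707, 0.1795]
tool_rot: [0.432, 0.902, 0.0, 0.014]
force: [-0.8, 0.5, -0.9]
finger_gap: 0.243
```

```bash
python3 - <<'E'
from h import *
s=manip.sense();print(s['t'],s['tcp_pos'],s['tool_rot'],s['finger_gap'])
snap('top','t6.png');a=snap('scene','s6.png');w=snap('wrist','w6.png')
cv2.imwrite('pics/m7.png',np.hstack([a[100:360,130:430],cv2.imread('pics/t6.png')[90:350,180:480]]))
E
```

```text
7.125 [ 0.59905259 -0.37070672  0.17953307] [4.32434100e-01 9.01562391e-01 2.80743069e-04 1.36354342e-02] 0.24302843648271674
```

View pics/m7.png

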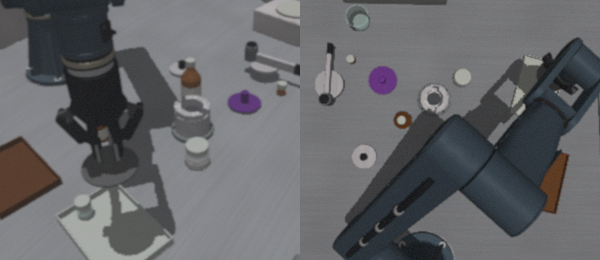

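>>> send_rows --commands '[{"delta_pos":[0,-0.6,-5],"yaw":0},{"delta_pos":[0,0,-5],"yaw":0},{"delta_pos":[0,0,-4],"yaw":0},{"delta_pos":[0,0,-1.5],"yaw":0}]'

```text
t: 7.78
tcp_pos: [0.6008, -0.3645, 0.026]
tool_rot: [0.427, 0.904, 0.001, 0.014]
force: [-0.2, -0.1, -1.0]
finger_gap: 0.241
```

```bash
python3 - <<'E'
from h import *
s=manip.sense();print(s['t'],s['tcp_pos'],s['tool_rot'],s['finger_gap'],s['force'])
im=snap('wrist','w7.png')
c=manip.get_calibration('scene')
# tray centre check from s0 corners in scene view (z=.02)
for u,v in((188,326),(240,284),(301,336),(241,382)):print(onz('scene',u,v,.02).round(3))
E
```

```text
7.775 [ 0.60079116 -0.3645282   0.02600032] [0.42706894 0.90410202 0.00135977 0.0144849 ] 0.24076563859972147 [-0.1648045  -0.06528741 -1.02877826]
[ 0.488 -0.432  0.02 ]
[ 0.499 -0.298  0.02 ]
[ 0.685 -0.332  0.02 ]
[ 0.652 -0.46   0.02 ]
```

>>> send_rows --commands '[{"delta_pos":[-0.1,-1.2,-1.0],"yaw":0},{"delta_pos":[0,0,-1.0],"yaw":0}]'

```text
t: 8.07
tcp_pos: [0.6022, -0.3779, 0.0079]
tool_rot: [0.426, 0.904, 0.001, 0.017]
force: [-1.4, -0.7, -0.3]
finger_gap: 0.243
```

>>> send_rows --commands '[{"delta_pos":[0,0,-0.5],"yaw":0}]'

```text
t: 8.2
tcp_pos: [0.6025, -0.3784, 0.0033]
tool_rot: [0.426, 0.904, 0.0, 0.018]
force: [0.4, 0.8, -1.5]
finger_gap: 0.24
```

>>> send_rows --commands '[{"delta_pos":[0,0,-0.4],"yaw":0}]'

```text
t: 8.32
tcp_pos: [0.6029, -0.3789, -0.0003]
tool_rot: [0.427, 0.904, 0.0, 0.018]
force: [0.1, -0.3, -0.7]
finger_gap: 0.24
```

>>> send_rows --commands '[{"delta_pos":[0,0,-0.3],"yaw":0}]'

```text
t: 8.45
tcp_pos: [0.603, -0.3791, -0.0031]
tool_rot: [0.427, 0.904, 0.0, 0.019]
force: [-0.2, 0.1, -0.3]
finger_gap: 0.239
```

>>> send_rows --commands '[{"delta_pos":[0,0,-0.25],"yaw":0}]'

```text
t: 8.57
tcp_pos: [0.6032, -0.3792, -0.0055]
tool_rot: [0.427, 0.904, 0.0, 0.019]
force: [-0.2, -0.3, 0.1]
finger_gap: 0.245
```

>>> send_rows --commands '[{"delta_pos":[0,0,-0.2],"yaw":0}]'

```text
t: 8.7
tcp_pos: [0.6035, -0.3795, -0.0067]
tool_rot: [0.427, 0.904, 0.0, 0.019]
force: [-1.6, 1.1, 8.4]
finger_gap: 0.241
```

>>> send_rows --commands '[{"delta_pos":[0,0,-0.2],"yaw":0}]'

```text
t: 8.82
tcp_pos: [0.6037, -0.3796, -0.0068]
tool_rot: [0.426, 0.904, -0.0, 0.019]
force: [-2.5, 1.5, 12.1]
finger_gap: 0.242
```

>>> send_rows --commands '[{"delta_pos":[0,0,0],"yaw":0},{"delta_pos":[0,0,0],"yaw":0},{"delta_pos":[0,0,0],"yaw":0}]' --grip -0.4

```text
t: 9.2
tcp_pos: [0.6042, -0.3799, -0.0061]
tool_rot: [0.426, 0.904, -0.0, 0.02]
force: [0.2, 0.8, 0.1]
finger_gap: 0.701
```

>>> send_rows --commands '[{"delta_pos":[0,0,2],"yaw":0},{"delta_pos":[0,0,4],"yaw":0},{"delta_pos":[0,0,5],"yaw":0},{"delta_pos":[0,0,5],"yaw":0},{"delta_pos":[0,0,3],"yaw":0},{"delta_pos":[0,0,0],"yaw":0}]'

```text
t: 9.95
tcp_pos: [0.6041, -0.3798, 0.1956]
tool_rot: [0.426, 0.904, -0.001, 0.023]
force: [-0.8, -0.5, -0.7]
finger_gap: 0.7
```

```bash
python3 - <<'E'
from h import *
s=manip.sense();print(s['t'],s['tcp_pos'],s['tool_rot'],s['q'])
t=snap('top','t8.png');w=snap('wrist','w8.png');sc=snap('scene','s8.png')
# vessel mouth: bright ring / slots in top view upscaled, head, scene tray
f=lambda im,x,y,w,h,W,H:cv2.resize(im[y:y+h,x:x+w],(W,H),interpolation=cv2.INTER_CUBIC)
v=f(t,284,159,60,60,300,300);hd=f(t,180,120,60,80,225,300);tr=f(sc,170,260,150,140,275,300)
w_=f(w,100,0,440,275,480,300);vs=f(sc,282,170,80,75,320,300)
cv2.imwrite('pics/m9.png',np.vstack([np.hstack([v,hd,tr]),np.hstack([w_,vs])]))
E
```

```text
9.95 [ 0.6040858  -0.3797909   0.19562231] [ 0.42631609  0.9042908  -0.00099953  0.02262157] [-0.72236545  0.63863416  1.23646536  0.01134095  1.22249415 -1.41572358]
```

View pics/m9.png

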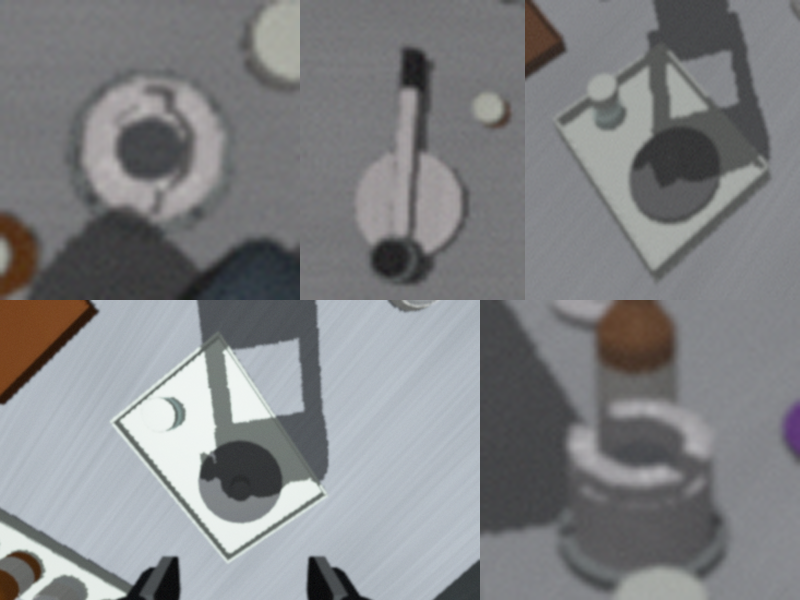

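Cover lies flat in the tray, well clear of its jar. The vessel's mouth shows slots about at image top and bottom (world ±x). Head: motor (206,189), bar running up the image. Next I'll stop over the vessel to measure its slots numerically.

>>> send_rows --commands '[{"delta_pos":[-0.5,4.5,0.5],"yaw":0.125},{"delta_pos":[-1,5,0.5],"yaw":0.125},{"delta_pos":[-1,5,0.5],"yaw":0.125},{"delta_pos":[-1,5,0],"yaw":0.125},{"delta_pos":[-1.5,5.5,0],"yaw":0.125},{"delta_pos":[-1.5,5.5,0],"yaw":0.125},{"delta_pos":[-0.5,4.0,0],"yaw":0.125},{"delta_pos":[0,0,0],"yaw":0}]'

```text
t: 11.1
tcp_pos: [0.5169, -0.0197, 0.1867]
tool_rot: [-0.009, 1.0, 0.011, -0.001]
force: [-0.3, -0.0, -0.2]
finger_gap: 0.702
```

```bash
cat >> h.py <<'E'
def bird(im,c,z,half,st,res=.0005,n='wrist'):
    """orthographic resample of plane z around c: image right=+x, up=+y"""
    K=manip.get_calibration(n);N=int(2*half/res)
    o,_=ray(n,0,0,st)
    from scipy.spatial.transform import Rotation as R
    T=np.eye(4);T[:3,:3]=R.from_quat(st['tool_rot']).as_matrix();T[:3,3]=st['tcp_pos'];W=np.linalg.inv(T@np.array(K['mount']))
    xs=c[0]-half+res*(np.arange(N)+.5);ys=c[1]+half-res*(np.arange(N)+.5)
    X,Y=np.meshgrid(xs,ys);P=np.stack([X,Y,np.full_like(X,z),np.ones_like(X)],-1)@W.T
    return cv2.remap(im,(K['fx']*P[...,0]/P[...,2]+K['cx']).astype(np.float32),(K['fy']*P[...,1]/P[...,2]+K['cy']).astype(np.float32),1)
E
python3 - <<'E'
from h import *
s=manip.sense();print(s['t'],s['tcp_pos'],s['tool_rot'])
np.save('st9.npy',np.r_[s['tcp_pos'],s['tool_rot']])
im=snap('wrist','w9.png')
b=bird(im,(.533,-.03),.08,.07,s);cv2.imwrite('pics/b9.png',b)
g=cv2.cvtColor(b,cv2.COLOR_BGR2GRAY).astype(int)
# brightness round the ring, at 28..45 mm mean radius 37
for r in(34,37,40):
  print(r,[int(np.mean([g[int(140-np.sin(a)*r*2),int(140+np.cos(a)*r*2)] for a in np.radians([d-2,d,d+2])])) for d in range(0,360,10)])
h0=[(r,g[140,140+2*r],g[140,140-2*r],g[140-2*r,140],g[140+2*r,140]) for r in range(0,66,3)];print(*h0,sep='\n')
E
```

```text
11.1 [ 0.51689676 -0.01965157  0.18673505] [-0.00940529  0.99989143  0.01124659 -0.00147629]
34 [156, 204, 132, 117, 117, 117, 117, 118, 118, 119, 116, 118, 119, 120, 119, 117, 101, 105, 113, 114, 117, 126, 239, 238, 122, 117, 118, 119, 158, 246, 212, 118, 126, 182, 128, 141]
37 [236, 231, 204, 118, 118, 116, 116, 118, 118, 117, 117, 118, 119, 120, 120, 118, 107, 105, 111, 113, 117, 202, 246, 240, 121, 118, 118, 118, 175, 239, 239, 157, 214, 239, 215, 234]
40 [210, 232, 236, 130, 118, 117, 116, 118, 116, 116, 117, 116, 118, 119, 118, 114, 109, 104, 104, 114, 120, 240, 249, 241, 166, 118, 120, 134, 200, 241, 237, 246, 237, 236, 203, 213]
(0, np.int64(42), np.int64(42), np.int64(42), np.int64(42))
(3, np.int64(43), np.int64(44), np.int64(43), np.int64(41))
(6, np.int64(44), np.int64(43), np.int64(43), np.int64(45))
(9, np.int64(46), np.int64(44), np.int64(43), np.int64(43))
(12, np.int64(44), np.int64(44), np.int64(43), np.int64(43))
(15, np.int64(55), np.int64(43), np.int64(43), np.int64(43))
(18, np.int64(100), np.int64(42), np.int64(70), np.int64(47))
(21, np.int64(104), np.int64(45
[... 230 characters left out ...]
np.int64(128), np.int64(112), np.int64(121), np.int64(119))
(36, np.int64(232), np.int64(115), np.int64(119), np.int64(118))
(39, np.int64(219), np.int64(108), np.int64(118), np.int64(123))
(42, np.int64(201), np.int64(117), np.int64(105), np.int64(227))
(45, np.int64(202), np.int64(117), np.int64(91), np.int64(207))
(48, np.int64(200), np.int64(100), np.int64(92), np.int64(195))
(51, np.int64(199), np.int64(92), np.int64(91), np.int64(197))
(54, np.int64(205), np.int64(93), np.int64(91), np.int64(196))
(57, np.int64(202), np.int64(110), np.int64(90), np.int64(197))
(60, np.int64(194), np.int64(130), np.int64(91), np.int64(198))
(63, np.int64(201), np.int64(183), np.int64(89), np.int64(198))
```

>>> send_rows --commands '[{"delta_pos":[0.8,5.2,0.3],"yaw":0},{"delta_pos":[0.8,5.2,0.3],"yaw":0},{"delta_pos":[0.8,5.2,0.3],"yaw":0},{"delta_pos":[0.8,5.2,0.3],"yaw":0},{"delta_pos":[1.0,5.2,0.3],"yaw":0},{"delta_pos":[1.0,4.7,0.3],"yaw":0},{"delta_pos":[0,0,0],"yaw":0}]'

```text
t: 12.02
tcp_pos: [0.5758, 0.284, 0.197]
tool_rot: [0.003, 1.0, 0.009, -0.004]
force: [-0.3, -1.0, -0.2]
finger_gap: 0.7
```

```bash
python3 - <<'E'
from h import *
s=manip.sense();print(s['t'],s['tcp_pos'],s['tool_rot'])
np.save('st10.npy',np.r_[s['tcp_pos'],s['tool_rot']])
im=snap('wrist','w10.png')
b=bird(im,(.60,.304),.07,.12,s,.0006)   # 400x400
v=cv2.imread('pics/b9.png')
cv2.imwrite('pics/m10.png',np.hstack([cv2.resize(v,(400,400),interpolation=cv2.INTER_CUBIC),b]))
# bar pose: bright grey pixels in the bird view near y=.304
for u,vv,z in((209.1,145.3,.07),(208,181.3,.07)):print(onz('top',u,vv,z).round(4))
E
```

```text
12.025 [0.57579217 0.28401944 0.19698054] [ 0.00278747  0.99995018  0.0085239  -0.00438213]
[0.6657 0.299  0.07  ]
[0.552  0.2999 0.07  ]
```

View pics/m10.png

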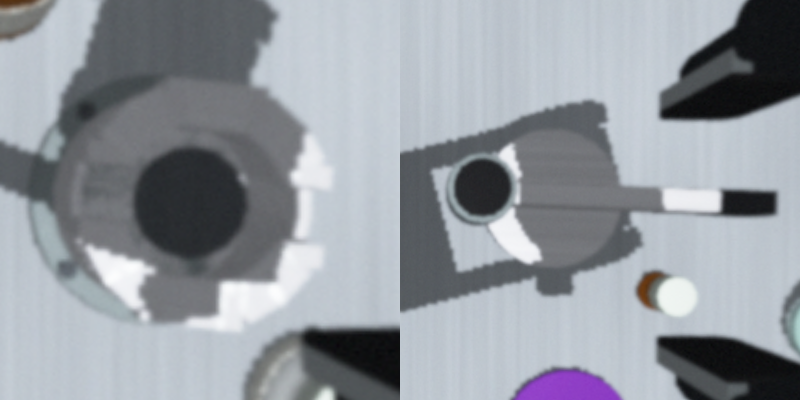

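Left half (vessel, 0.35 mm/px): ring centre ≈ (201,204), right slot ≈ (305,216), left slot ≈ (100,185), so the slot line is about −8.5°. Right half (head, 0.6 mm/px): bar from (518,195) to tail (775,203), so about −1.6°, and the axis is near (0.576, 0.306).

>>> send_rows --commands '[{"delta_pos":[0,2.1,-3],"yaw":-0.02},{"delta_pos":[0,0,-5],"yaw":0},{"delta_pos":[0,0,-1],"yaw":0},{"delta_pos":[0,0,0],"yaw":0}]'

```text
t: 12.58
tcp_pos: [0.5777, 0.2952, 0.1037]
tool_rot: [0.019, 1.0, 0.006, -0.006]
force: [-0.0, 0.5, 1.0]
finger_gap: 0.699
```

```bash
python3 - <<'E'
from h import *
s=manip.sense();print(s['t'],s['tcp_pos'],s['tool_rot'])
im=snap('wrist','w11.png')
b=bird(im,(.61,.306),.07,.12,s,.0006);cv2.imwrite('pics/b11.png',b)
g=cv2.GaussianBlur(cv2.cvtColor(b,cv2.COLOR_BGR2GRAY),(3,3),0).astype(int)
for X in(.59,.60,.615,.63,.645,.66,.675,.69,.70):
    c=int((X-.49)/.0006); col=g[:,c-1:c+2].mean(1).astype(int); print(X,col[165:236:3])
print('row',g[200,0:400:6])
E
```

```text
12.575 [0.57765704 0.29522963 0.1037139 ] [ 0.01892994  0.99978536  0.00626118 -0.00562974]
0.59 [125 126 123 122 122 122 125 126 126 132 131 130 130 130 124 114 122 126
 123 122 125 123 122 123]
0.6 [124 128 123 123 122 122 124 125 124 130 130 129 129 129 126 116 121 126
 124 124 125 125 123 123]
0.615 [215 215 214 215 214 215 214 209 170 131 129 129 129 128 127 124 169 204
 192 191 166 138 140 162]
0.63 [212 211 211 211 211 210 210 210 186 133 129 129 129 128 127 124 142 198
 207 207 207 206 206 205]
0.645 [208 209 209 209 208 208 208 208 201 217 242 243 244 244 242 239 206 192
 206 205 205 205 205 204]
0.66 [212 212 212 213 212 212 212 211 211 205 227 243 243 243 242 239 207 163
 202 211 211 211 209 210]
0.675 [209 209 209 209 208 208 210 209 203 141  45  38  37  37  35  32  29  71
 178 208 208 208 208 208]
0.69 [20 20 19 18 18 19 20 19 19 21 19 19 19 20 20 20 19 20 20 19 20 20 20 19]
0.7 [19 19 20 20 20 20 20 20 20 20 20 20 21 20 20 20 21 19 20 19 21 20 20 21]
row [ 96  97  96  96  95  74  76  21  44  43  41  41  41  41  40  38 117 136
 129 130 129 129 129 129 129 130 130 130 130 130 131 131 130 129 130 130
 129 129 130 129 129 205 244 244 243 243 243 243 242 242 239  80  26  27
  22  21  19  20  21  18  20  20  21  21  20  21  20]
```

>>> send_rows --commands '[{"delta_pos":[0,1.1,-1],"yaw":0},{"delta_pos":[0,0,-3],"yaw":0},{"delta_pos":[0,0,-1],"yaw":0}]'

```text
t: 13.0
tcp_pos: [0.5822, 0.3082, 0.0583]
tool_rot: [0.02, 1.0, 0.008, 0.0]
force: [-1.0, 0.2, 0.3]
finger_gap: 0.697
```

>>> send_rows --commands '[{"delta_pos":[0,0,0],"yaw":0}]'

```text
t: 13.12
tcp_pos: [0.5823, 0.3087, 0.0585]
tool_rot: [0.019, 1.0, 0.008, 0.0]
force: [0.0, 1.0, -0.1]
finger_gap: 0.698
```

>>> send_rows --commands '[{"delta_pos":[-0.5,-0.2,-1.0],"yaw":0},{"delta_pos":[0,0,-1.5],"yaw":0}]'

```text
t: 13.38
tcp_pos: [0.579, 0.3076, 0.0353]
tool_rot: [0.019, 1.0, 0.009, 0.003]
force: [-0.7, -0.2, -0.0]
finger_gap: 0.699
```

>>> send_rows --commands '[{"delta_pos":[0,0,-0.7],"yaw":0}]'

```text
t: 13.5
tcp_pos: [0.5785, 0.3074, 0.0272]
tool_rot: [0.019, 1.0, 0.009, 0.002]
force: [0.3, -0.2, 0.4]
finger_gap: 0.697
```

>>> send_rows --commands '[{"delta_pos":[0,0,-0.5],"yaw":0}]'

```text
t: 13.62
tcp_pos: [0.5784, 0.3074, 0.0216]
tool_rot: [0.019, 1.0, 0.009, 0.002]
force: [-0.5, -0.4, -0.2]
finger_gap: 0.699
```

>>> send_rows --commands '[{"delta_pos":[-0.1,-0.1,-0.7],"yaw":0}]'

```text
t: 13.75
tcp_pos: [0.5777, 0.3064, 0.0142]
tool_rot: [0.019, 1.0, 0.009, 0.002]
force: [0.6, 0.2, -0.3]
finger_gap: 0.701
```

>>> send_rows --commands '[{"delta_pos":[0,0,0],"yaw":0},{"delta_pos":[0,0,0],"yaw":0}]' --grip 1 --force 90

```text
t: 14.0
tcp_pos: [0.5776, 0.305, 0.0142]
tool_rot: [0.019, 1.0, 0.008, 0.002]
force: [-0.1, -5.8, 7.8]
finger_gap: 0.283
```

>>> send_rows --commands '[{"delta_pos":[0,0,0],"yaw":0},{"delta_pos":[0,0,0],"yaw":0}]'

```text
t: 14.25
tcp_pos: [0.5781, 0.3053, 0.015]
tool_rot: [0.019, 1.0, 0.008, 0.003]
force: [-0.1, -0.3, -1.9]
finger_gap: 0.144
```

>>> send_rows --commands '[{"delta_pos":[0,0,0.7],"yaw":0},{"delta_pos":[0,0,1.5],"yaw":0},{"delta_pos":[0,0,1.5],"yaw":0},{"delta_pos":[0,0,0],"yaw":0}]'

```text
t: 14.75
tcp_pos: [0.5767, 0.3051, 0.0532]
tool_rot: [0.019, 1.0, 0.008, 0.001]
force: [-0.3, 0.3, -4.2]
finger_gap: 0.148
```

```bash
python3 - <<'E'
from h import *
s=manip.sense();print(s['t'],s['tcp_pos'],s['tool_rot'],s['finger_gap'],s['force'],s['ft_torque'])
im=snap('wrist','w12.png'); dz=s['tcp_pos'][2]-.015
b=bird(im,(.61,.306),.07+dz,.12,s,.0006)
g=cv2.cvtColor(b,cv2.COLOR_BGR2GRAY).astype(int)
for X in(.60,.63,.645,.66,.675):
    c=int((X-.49)/.0006); print(X,g[165:236:3,c-1:c+2].mean(1).astype(int))
E
```

```text
14.75 [0.5766644  0.3050763  0.05320644] [0.01878633 0.99979136 0.0079076  0.00133643] 0.14836265362107187 [-0.29211617  0.32689252 -4.18774225] [ 0.0153349  -0.00041963 -0.06263921]
0.6 [ 23  24  23  23  24  23  22 144 219 140 145 145 145 144 143 141 155 224
  79  21  24  24  24  24]
0.63 [23 23 25 23 22 22 23 23 25 23 23 23 23 23 23 23 22 23 23 23 23 23 23 23]
0.645 [22 22 22 23 22 24 23 23 24 22 22 22 23 24 23 23 23 21 24 23 23 22 23 23]
0.66 [0 0 0 0 0 0 0 0 0 0 0 0 0 0 0 0 0 0 0 0 0 0 0 0]
0.675 [0 0 0 0 0 0 0 0 0 0 0 0 0 0 0 0 0 0 0 0 0 0 0 0]
```

>>> send_rows --commands '[{"delta_pos":[0,0,3],"yaw":0},{"delta_pos":[0,0,4],"yaw":0},{"delta_pos":[0,-1,3],"yaw":0},{"delta_pos":[-0.3,-3,0],"yaw":0},{"delta_pos":[-0.5,-4,0],"yaw":0},{"delta_pos":[-0.5,-4.5,0],"yaw":0}]'

```text
t: 15.55
tcp_pos: [0.56, 0.1793, 0.1534]
tool_rot: [0.016, 1.0, 0.007, -0.001]
force: [0.8, -1.0, -5.0]
finger_gap: 0.146
```

>>> send_rows --commands '[{"delta_pos":[-0.6,-4.5,0],"yaw":-0.015},{"delta_pos":[-0.5,-4,0],"yaw":-0.015}]'

```text
t: 15.8
tcp_pos: [0.5477, 0.0916, 0.153]
tool_rot: [0.031, 0.999, 0.007, -0.001]
force: [0.1, 0.2, -4.2]
finger_gap: 0.147
```

>>> send_rows --commands '[{"delta_pos":[-0.3,-4,0],"yaw":-0.03},{"delta_pos":[-0.3,-4,0],"yaw":-0.03},{"delta_pos":[-0.3,-2.5,0],"yaw":-0.02},{"delta_pos":[0,-0.8,0],"yaw":0},{"delta_pos":[0,0,0],"yaw":0}]'

```text
t: 16.42
tcp_pos: [0.5364, -0.0272, 0.1523]
tool_rot: [0.074, 0.997, 0.007, -0.002]
force: [0.0, 0.2, -4.5]
finger_gap: 0.145
```

```bash
python3 - <<'E'
from h import *
from scipy.spatial.transform import Rotation as R
s=manip.sense();r=R.from_quat(s['tool_rot']).as_matrix();print(s['t'],s['tcp_pos'],s['tool_rot'],'yaw',np.degrees(np.arctan2(r[1,0],r[0,0])),'axis',r[:,2],s['q'],s['force'])
snap('wrist','w13.png');snap('scene','s13.png')
E
```

```text
16.425 [ 0.53636566 -0.02719753  0.15230613] [ 0.07447131  0.99719469  0.00729923 -0.00187109] yaw 171.46003713182216 axis [-0.00264451  0.0148362  -0.99988644] [-0.26726799  0.48040447  1.70297675  0.01656115  0.9647451  -1.69845772] [ 0.00884698  0.1831101  -4.50416552]
```

>>> send_rows --commands '[{"delta_pos":[-0.2,-0.4,-2],"yaw":0},{"delta_pos":[0,0,-2],"yaw":0},{"delta_pos":[0,0,-0.7],"yaw":0},{"delta_pos":[0,0,0],"yaw":0}]'

```text
t: 17.02
tcp_pos: [0.5354, -0.0259, 0.105]
tool_rot: [0.07, 0.997, 0.008, -0.001]
force: [-0.8, 0.3, -4.6]
finger_gap: 0.147
```

>>> send_rows --commands '[{"delta_pos":[-0.1,-0.5,0],"yaw":0},{"delta_pos":[0,0,0],"yaw":0}]'

```text
t: 17.27
tcp_pos: [0.5354, -0.0308, 0.1061]
tool_rot: [0.07, 0.998, 0.007, 0.0]
force: [0.2, -0.3, -3.6]
finger_gap: 0.144
```

>>> send_rows --commands '[{"delta_pos":[0,0,-0.5],"yaw":0}]'

```text
t: 17.4
tcp_pos: [0.5361, -0.0311, 0.1018]
tool_rot: [0.07, 0.998, 0.007, 0.001]
force: [-0.6, -0.4, -5.0]
finger_gap: 0.152
```

>>> send_rows --commands '[{"delta_pos":[0,0,-0.5],"yaw":0}]'

```text
t: 17.52
tcp_pos: [0.5363, -0.0313, 0.0967]
tool_rot: [0.07, 0.998, 0.007, 0.002]
force: [0.0, 0.5, -4.1]
finger_gap: 0.146
```

Tip clear; correct x slightly and continue in small steps.

>>> send_rows --commands '[{"delta_pos":[-0.2,0,-0.4],"yaw":0}]'

```text
t: 17.65
tcp_pos: [0.5343, -0.0313, 0.0924]
tool_rot: [0.07, 0.998, 0.007, 0.002]
force: [-0.3, 0.9, -3.8]
finger_gap: 0.144
```

>>> send_rows --commands '[{"delta_pos":[0,0,-0.4],"yaw":0}]'

```text
t: 17.77
tcp_pos: [0.5338, -0.0313, 0.0879]
tool_rot: [0.07, 0.998, 0.007, 0.001]
force: [0.3, 0.3, -4.2]
finger_gap: 0.146
```

>>> send_rows --commands '[{"delta_pos":[0,0,-0.4],"yaw":0}]'

```text
t: 17.9
tcp_pos: [0.5338, -0.0313, 0.0836]
tool_rot: [0.07, 0.998, 0.007, 0.001]
force: [-0.3, -0.7, -4.8]
finger_gap: 0.145
```

>>> send_rows --commands '[{"delta_pos":[0,0,-0.3],"yaw":0}]'

```text
t: 18.02
tcp_pos: [0.5337, -0.0312, 0.0801]
tool_rot: [0.07, 0.998, 0.007, 0.001]
force: [-0.0, 0.7, -4.7]
finger_gap: 0.148
```

Lugs passed the rim level (TCP 0.086) with no contact, so they are in the slots. Now pressing.

>>> send_rows --commands '[{"delta_pos":[0,0,-0.4],"yaw":0}]'

```text
t: 18.15
tcp_pos: [0.5339, -0.0312, 0.0765]
tool_rot: [0.07, 0.998, 0.007, 0.001]
force: [-1.4, 0.5, 3.9]
finger_gap: 0.148
```

>>> send_rows --commands '[{"delta_pos":[0,0,-0.5],"yaw":0}]'

```text
t: 18.27
tcp_pos: [0.5339, -0.0312, 0.0721]
tool_rot: [0.07, 0.998, 0.007, 0.001]
force: [-1.7, 1.2, 5.5]
finger_gap: 0.146
```

>>> send_rows --commands '[{"delta_pos":[0,0,-0.5],"yaw":0}]'

```text
t: 18.4
tcp_pos: [0.5338, -0.0312, 0.0676]
tool_rot: [0.07, 0.998, 0.007, 0.001]
force: [-2.4, -0.1, 6.8]
finger_gap: 0.148
```

>>> send_rows --commands '[{"delta_pos":[0,0,-0.5],"yaw":0}]'

```text
t: 18.52
tcp_pos: [0.5339, -0.0312, 0.0632]
tool_rot: [0.07, 0.998, 0.007, 0.002]
force: [-2.8, 0.5, 7.8]
finger_gap: 0.145
```

>>> send_rows --commands '[{"delta_pos":[0,0,-0.25],"yaw":0}]'

```text
t: 18.65
tcp_pos: [0.5338, -0.0311, 0.0614]
tool_rot: [0.07, 0.998, 0.007, 0.002]
force: [-1.9, 1.2, 8.6]
finger_gap: 0.15
```

>>> send_rows --commands '[{"delta_pos":[0,0,-0.2],"yaw":-0.08},{"delta_pos":[0,0,-0.1],"yaw":-0.1}]'

```text
t: 18.9
tcp_pos: [0.5377, -0.0321, 0.0615]
tool_rot: [0.161, 0.987, 0.006, 0.007]
force: [-1.9, 0.3, 9.2]
finger_gap: 0.145
```

>>> send_rows --commands '[{"delta_pos":[-0.4,0.1,-0.1],"yaw":-0.1},{"delta_pos":[-0.1,0,-0.1],"yaw":-0.1}]'

```text
t: 19.15
tcp_pos: [0.5384, -0.0333, 0.0629]
tool_rot: [0.261, 0.965, 0.004, 0.014]
force: [-2.3, 0.9, 8.4]
finger_gap: 0.148
```

>>> send_rows --commands '[{"delta_pos":[-0.1,0,-0.1],"yaw":-0.1}]'

```text
t: 19.27
tcp_pos: [0.5384, -0.0335, 0.0631]
tool_rot: [0.311, 0.95, 0.003, 0.016]
force: [-1.6, 2.1, 8.9]
finger_gap: 0.152
```

>>> send_rows --commands '[{"delta_pos":[-0.4,0.1,-0.3],"yaw":-0.1}]'

```text
t: 19.4
tcp_pos: [0.5378, -0.0336, 0.0619]
tool_rot: [0.359, 0.933, 0.003, 0.02]
force: [1.8, -3.2, 13.0]
finger_gap: 0.143
```

>>> send_rows --commands '[{"delta_pos":[-0.3,0.1,-0.3],"yaw":-0.1}]'

```text
t: 19.52
tcp_pos: [0.5379, -0.0346, 0.0617]
tool_rot: [0.405, 0.914, 0.001, 0.024]
force: [-3.8, -5.5, 25.3]
finger_gap: 0.142
```

>>> send_rows --commands '[{"delta_pos":[-0.2,0.1,-0.2],"yaw":-0.1}]'

```text
t: 19.65
tcp_pos: [0.5378, -0.0348, 0.0622]
tool_rot: [0.45, 0.892, -0.0, 0.027]
force: [-1.9, -0.6, 15.2]
finger_gap: 0.146
```

The tool leans about 0.05 rad as it turns under load. The lugs are now well under the ring, so the head can't come out. I'll let go here so that the head stands upright, then look at the lean and re-grip.

>>> send_rows --commands '[{"delta_pos":[0,0,0.2],"yaw":0},{"delta_pos":[0,0,0],"yaw":0}]'

```text
t: 19.9
tcp_pos: [0.5377, -0.0348, 0.0636]
tool_rot: [0.451, 0.892, -0.0, 0.026]
force: [-0.1, 1.5, -0.3]
finger_gap: 0.147
```

>>> send_rows --commands '[{"delta_pos":[0,0,0],"yaw":0},{"delta_pos":[0,0,0],"yaw":0}]' --grip 0.2

```text
t: 20.15
tcp_pos: [0.5405, -0.0353, 0.0645]
tool_rot: [0.451, 0.892, 0.001, 0.029]
force: [-0.9, -0.3, -0.1]
finger_gap: 0.404
```

>>> send_rows --commands '[{"delta_pos":[-0.4,0.3,0.3],"yaw":0},{"delta_pos":[0,0,0],"yaw":0}]'

```text
t: 20.4
tcp_pos: [0.5358, -0.0321, 0.0676]
tool_rot: [0.45, 0.892, 0.0, 0.029]
force: [-0.9, -0.3, -0.2]
finger_gap: 0.399
```

```bash
python3 - <<'E'
from h import *
from scipy.spatial.transform import Rotation as R
s=manip.sense();r=R.from_quat(s['tool_rot']).as_matrix();print(s['t'],s['tcp_pos'],'yaw',np.degrees(np.arctan2(r[1,0],r[0,0])),'axis',r[:,2].round(4),s['q'].round(3),s['force'])
im=snap('wrist','w14.png');sc=snap('scene','s14.png')
# bar direction around motor / tail in scene view: dark tail, at z~.05+.056
g=sc.max(2); m=((g<55)*255).astype(np.uint8); m[:150]=0; m[270:]=0; m[:,:250]=0;m[:,430:]=0
n,l,st_,c=cv2.connectedComponentsWithStats(m)
for i in range(1,n):
    if st_[i,4]>25: print(st_[i],c[i].round(1),onz('scene',*c[i],.107).round(3))
E
```

```text
20.4 [ 0.53583317 -0.03207564  0.06763736] yaw 126.40258116781777 axis [ 0.0522 -0.0257 -0.9983] [-0.261  0.599  1.813 -0.018  0.673 -0.883] [-0.94555784 -0.33359642 -0.23130788]
[ 292  150   56   49 1369] [318.9 168.7] [0.459 0.069 0.107]
[322 218   6   8  45] [324.4 221.7] [ 0.596 -0.113  0.107]
```

>>> send_rows --commands '[{"delta_pos":[0,0,-0.1],"yaw":0},{"delta_pos":[0,0,0],"yaw":0},{"delta_pos":[0,0,0],"yaw":0}]' --grip 1 --force 70

```text
t: 20.88
tcp_pos: [0.5365, -0.0323, 0.0667]
tool_rot: [0.45, 0.892, 0.0, 0.029]
force: [0.5, 1.3, 0.9]
finger_gap: 0.15
```

>>> send_rows --commands '[{"delta_pos":[0,0,-0.3],"yaw":-0.05},{"delta_pos":[0,0,-0.2],"yaw":-0.1}]'

```text
t: 21.12
tcp_pos: [0.538, -0.032, 0.0638]
tool_rot: [0.517, 0.855, -0.001, 0.031]
force: [-0.3, 3.7, 10.4]
finger_gap: 0.148
```

>>> send_rows --commands '[{"delta_pos":[0,0,-0.1],"yaw":-0.1},{"delta_pos":[0,0,-0.1],"yaw":-0.1}]'

```text
t: 21.38
tcp_pos: [0.5389, -0.0315, 0.0638]
tool_rot: [0.602, 0.798, -0.004, 0.032]
force: [-1.0, 1.6, 8.4]
finger_gap: 0.149
```

>>> send_rows --commands '[{"delta_pos":[-0.1,0,-0.15],"yaw":-0.1},{"delta_pos":[-0.1,0,-0.15],"yaw":-0.1}]'

```text
t: 21.62
tcp_pos: [0.5393, -0.0321, 0.0638]
tool_rot: [0.68, 0.732, -0.006, 0.034]
force: [-1.6, 1.0, 12.7]
finger_gap: 0.148
```

>>> send_rows --commands '[{"delta_pos":[-0.1,0,-0.1],"yaw":-0.1},{"delta_pos":[-0.1,0,-0.1],"yaw":-0.08}]'

```text
t: 21.88
tcp_pos: [0.5395, -0.0324, 0.0643]
tool_rot: [0.744, 0.667, -0.008, 0.036]
force: [0.1, 1.3, 7.3]
finger_gap: 0.148
```

>>> send_rows --commands '[{"delta_pos":[0,0,0.1],"yaw":-0.04},{"delta_pos":[0,0,0.3],"yaw":0}]'

```text
t: 22.12
tcp_pos: [0.5396, -0.0323, 0.0694]
tool_rot: [0.758, 0.652, -0.009, 0.036]
force: [-0.4, 0.6, 3.5]
finger_gap: 0.157
```

>>> send_rows --commands '[{"delta_pos":[0,0,0.2],"yaw":0}]'

```text
t: 22.25
tcp_pos: [0.5396, -0.0324, 0.0716]
tool_rot: [0.757, 0.652, -0.009, 0.036]
force: [0.9, -2.6, -7.0]
finger_gap: 0.149
```

>>> send_rows --commands '[{"delta_pos":[0,0,0.2],"yaw":0}]'

```text
t: 22.38
tcp_pos: [0.5394, -0.0326, 0.0719]
tool_rot: [0.757, 0.652, -0.009, 0.036]
force: [6.6, -3.1, -25.0]
finger_gap: 0.151
```

The head rose about 5 mm and then met a firm stop, as expected for the notch roof. I'll unload and let go.

>>> send_rows --commands '[{"delta_pos":[0,0,-0.15],"yaw":0},{"delta_pos":[0,0,0],"yaw":0}]'

```text
t: 22.62
tcp_pos: [0.5396, -0.0323, 0.0709]
tool_rot: [0.758, 0.652, -0.009, 0.036]
force: [-0.6, 0.3, 3.7]
finger_gap: 0.151
```

>>> send_rows --commands '[{"delta_pos":[0,0,0],"yaw":0},{"delta_pos":[0,0,0],"yaw":0},{"delta_pos":[0,0,0.3],"yaw":0}]' --grip 0

```text
t: 23.0
tcp_pos: [0.5393, -0.0324, 0.0739]
tool_rot: [0.758, 0.652, -0.009, 0.035]
force: [0.1, 0.2, -0.3]
finger_gap: 0.497
```

>>> send_rows --commands '[{"delta_pos":[0,0,2],"yaw":0},{"delta_pos":[0,0,4],"yaw":0},{"delta_pos":[0,0,5],"yaw":0},{"delta_pos":[0,0,4],"yaw":0},{"delta_pos":[0,0,0],"yaw":0}]'

```text
t: 23.62
tcp_pos: [0.5378, -0.0323, 0.2282]
tool_rot: [0.758, 0.652, -0.01, 0.035]
force: [-1.2, -0.6, -0.6]
finger_gap: 0.502
```

```bash
python3 - <<'E'
from h import *
s=manip.sense();print(s['t'],s['tcp_pos'],s['tool_rot'],s['force'])
im=snap('wrist','w20.png');sc=snap('scene','s20.png')
g=sc.max(2); m=((g<70)*255).astype(np.uint8); m[:185]=0; m[270:]=0; m[:,:250]=0;m[:,430:]=0
n,l,st_,c=cv2.connectedComponentsWithStats(m)
for i in range(1,n):
    if st_[i,4]>20: print('scene',st_[i],c[i].round(1),onz('scene',*c[i],.111).round(3))
# bar in wrist bird view at bar-top height .055+.07
b=bird(im,(.533,-.07),.125,.12,s,.0006);cv2.imwrite('pics/b20.png',b)
gg=cv2.cvtColor(b,cv2.COLOR_BGR2GRAY).astype(int)
for Y in(-.05,-.07,-.09,-.11,-.12,-.13,-.14):
    r=int((.05-Y)/.0006);print(Y,gg[r-1:r+2,140:260:4].mean(0).astype(int))
E
```

```text
23.625 [ 0.53775926 -0.03233198  0.22819294] [ 0.75771137  0.6515992  -0.00971547  0.03460594] [-1.22560033 -0.63821785 -0.57251866]
scene [277 185  11   7  23] [282.7 188.2] [ 0.438 -0.061  0.111]
scene [289 185  20  20 140] [298.4 193.1] [ 0.484 -0.058  0.111]
scene [314 185  29  11 127] [333.4 188.3] [0.545 0.005 0.111]
scene [372 195   6   8  42] [374.5 198.4] [0.651 0.02  0.111]
scene [335 207  22  29 157] [344.2 220.6] [ 0.633 -0.09   0.111]
scene [283 209  15  17 156] [290.1 216.5] [ 0.523 -0.143  0.111]
-0.05 [196 196 198 213 236 239 236 237 238 239 238 238 240 230 236 242 243 243
 240 227 239 237 237 236 239 239 236 238 240 238]
-0.07 [197 198 198 195 196 197 196 193 195 198 199 198 190 235 241 241 241 233
 200 200 196 197 200 199 196 197 197 198 193 157]
-0.09 [199 196 197 197 198 198 199 197 196 200 195 216 238 240 241 240 224 193
 201 200 197 198 200 201 198 199 199 200 200 198]
-0.11 [200 197 198 199 199 200 200 197 198 192 227 237 239 238 238 213 195 198
 199 199 196 196 198 200 197 201 199 201 201 196]
-0.12 [200 198 198 200 201 200 201 198 188 202 234 238 238 238 228 204 198 197
 198 198 196 197 198 199 197 200 199 199 200 196]
-0.13 [200 198 197 200 201 201 199 194 134  40  36  38  50  59 117 194 198 197
 198 197 195 195 196 198 195 200 198 199 199 194]
-0.14 [200 199 198 200 203 202 200 171  62  27  25  27  25  57 173 199 200 195
 198 196 195 195 197 196 195 200 198 198 198 193]
```

```bash
python3 - <<'E'
from h import *
a=cv2.imread('pics/s0.png');b=cv2.imread('pics/s20.png')
# normalised template shift of each bystander patch between start and now
for n,(u,v,r) in dict(sample=(229,226,14),lowjar=(327,252,14),trayjar=(213,306,13),beaker=(455,198,22),vial=(411,187,9),screw=(311,169,10),bottle=(320,172,13)).items():
    t=a[v-r:v+r,u-r:u+r];w=b[v-r-8:v+r+8,u-r-8:u+r+8];_,s,_,p=cv2.minMaxLoc(cv2.matchTemplate(w,t,5));print(n,round(s,2),p[0]-8,p[1]-8)
c8=cv2.imread('pics/s8.png');t=c8[300:385,195:285];_,s,_,p=cv2.minMaxLoc(cv2.matchTemplate(b,t,5));print('cover+tray',round(s,2),p,'(195,300)')
manip.sign_off()
E
```

```text
sample 0.38 1 -1
lowjar 1.0 0 0
trayjar 1.0 0 0
beaker 0.97 0 0
vial 0.81 0 0
screw 0.75 0 0
bottle 0.83 0 0
cover+tray 0.8 (195, 300) (195,300)
the job is handed in; nothing more can be done
```

I handed the job in at about 24 s of robot time. As far as my checks show, the cover lies flat, knob up, in the steel tray, and the stirrer head is locked in the vessel and let go. The arm stands clear above it.

**How it went:**
- **Cover:** the first two grasps closed on nothing. The real fingertips sit about 3 cm higher than the reported tool point. After I allowed for that, the grasp and placing went cleanly.
- **Head:** it was lifted at about 0.43 kg and balanced. The long arm was put on the side that turns away from the tall bottle. The lugs entered the slots without contact, and the head was pressed about 16–18 mm, estimated from tool height and force.
- **Turn:** the tool slowly leaned to about 0.06 rad while turning, so I let go and gripped again halfway, with the lugs held under the ring.

**Last checks:**
- **Lock:** after the turn the head rose about 4.5 mm and met a firm stop, as the notch roof should give. I inferred this from tool height and force, and did not measure the final height from images.
- **Direction:** the bar lies at −98.2°. My estimate for the notch line was −98.5°, good to about 2–3°.
- **Uprightness:** I did not measure it after letting go.
- **Bystanders and cover:** image matching showed no shift for the cover or for six of the seven bystanders. Matches were weaker for the cover (0.80), screw lid (0.75), vial (0.81) and tall bottle (0.83).
- **Sample bottle:** this match was poor (0.38, offset about 1 pixel) and proves little. The arm's path did not go near it.

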